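# Push the flat tin home into its rack

### The job

Put the flat fish tin away in the small wooden rack: push it along the worktop, end first, through the narrow gap between the rack's two round posts until its leading end is fully home against the rack's back rail. Only push it - never lift or tip it - and leave the cup, tea light, salt shaker and honey jar where they stand.

Things in the scene. Friction and masses are not known exactly. Their poses are not given: they have to be found in the camera images.
- fish_tin: flat fish tin with rounded corners, loose on the worktop, 0.1 to 0.2 kg, 24 mm high. Lid rim 63 x 105 mm; the solid that touches things measures 60 x 100 mm. Origin at the centre of its underside; y is its long direction, x the short one, z up. It starts about 12 to 25 cm (nose to posts) in front of the rack's gap, off to one side of its axis and up to about 0.4 rad askew to it
- tin_rack: low wooden floorless rack, fixed to the worktop, 114 mm wide (x), 133 mm long (y): two cheeks 30 mm high, inner faces 78 mm apart; back rail 36 mm high across its -y end; two upright round posts at its open +y end. Origin on the worktop mid-bay; y points out of the bay through the gap towards the tin, which goes in along -y. A tin that is home has its origin at about y = -3 mm, x within 9 mm
- mouth (a point): point of the rack midway between its two round posts (22 mm diameter, 42 mm high, 68 mm clear between them), 12 mm above the worktop, at y = +55 mm in the rack's frame; axes as the rack's
- stop (a point): middle of the inner face of the rack's back rail, 12 mm above the worktop, at y = -53 mm in the rack's frame; axes as the rack's
- espresso_cup: small white cup with a handle, 51 mm high, bystander; origin at the centre of its underside
- tea_light: tea light, 38 mm across, 15 mm high, bystander; origin at the centre of its underside
- salt_shaker: salt shaker, 44 mm across, 90 mm high, bystander at the back; origin at the centre of its underside
- honey_jar: honey jar with a lid, 74 mm across, 84 mm high, bystander at the back; origin at the centre of its underside
Not all that is in view belongs to the job. There is more than one size of the tin_rack; the one meant has the size given above. What is shaped like the fish_tin but green is not meant.

How it is judged:
By the outcome, as a careful person would: the job done as asked, in the order asked, and still so for the second after the job is handed in, with the robot touching nothing.
It also fails if it takes over 61 s, if anything falls off the work surface, if the arm or the gripper's body presses on something with over 40 N, if the wrist force passes 120 N, or if a joint passes its speed limit or range.

### The arm

A 6-joint arm with a two-finger parallel gripper is mounted at the origin on a cart in front of the work surface, level with it; the furniture and walls round the work are solid. World frame = base frame: x ahead of the robot, y to its left, z up, the work surface at z = 0. Lengths are in m, angles in rad, forces in N, time in s.
With the tool pointing down it reaches from about 0.4 to 0.825 m from the base axis. Payload 7 kg.
Tool frame: the origin (TCP) lies midway between the tips of the shut fingers; the grasp point (between the pads) lies 19 mm behind it; z points along the fingers, y is the line along which they close (so a half turn about z gives the same grasp; the last joint's range is limited). The gripper opens to 88 mm and grips with 3 to 60 N. Pads are 19 mm wide; open, the fingers measure 130 mm over their backs; the gripper's body (78 mm by 193 mm) begins 47 mm behind the grasp point.
Start: joints at [1.626, 0.359, 0.012, 0, -1.224, -0.288], TCP at [0.156, 0.657, 0.227] pointing down, gripper open.
Joint ranges: [-3.07, 3.07], [-1.43, 2.12], [-1.02, 1.25], [-3.03, 1.67], [-3.05, -0], [-3.03, 3.03]. Speed limits (rad/s): [2.39, 2.39, 3.01, 3.14, 3.14, 3.14].

### API

Orientations are given as [roll, pitch, yaw] about the fixed x, y, z axes, in that order (R = Rz(yaw) Ry(pitch) Rx(roll)).
In Python, from station import get_state, grab_frame, calibration, job_done, boxes_of, regions_of, spot_point gives the robot as it stands. The module is installed in compiled form; this text tells all that it offers.
- The arm moves only by the tool arm_command, never from a script. Its argument "commands" is a list of rows, each an object of numbers: "tx", "ty", "tz": the shift along the tool's x, y, z each as a share of 25 cm, from -1 to 1; "twist": the turn about the tool's z as a share of 180 degrees, from -1 to 1. A call has exactly 8 rows; each row is the pose to reach, as a shift and turn from the pose commanded when the call began, along the tool's axes at that moment, turning the shorter way round; what a row does not reach only later rows make up. A row lasts 1/12 s, in which the tool goes at most 41.7 mm and 7.16 degrees, less where a joint would pass 70% of its speed; a pose out of reach is approached as far as the arm can. A call with a number of a shift or a turn outside -1 to 1 is refused whole. A call with a gripper value outside its range is refused whole. "claw" is the opening, from 0 (shut) to 1 (fully open), set as the call begins (left out, the last holds). The fingers move at their own pace and stop on an object; "grip_force" is the grip in N (left out, the last holds). Time passes only in rows, so rows that repeat a pose let the fingers close, or fill a call up. It gives the time, the measured TCP pose, the force, the opening and the grip force at its end, in the units of the state.
- get_state(): the state, without advancing time (a new reading comes with each control period).
- grab_frame(name): name is "scene" or "top" or "wrist"; returns the picture (420x560x3 uint8, red, green, blue); there is no depth.
- calibration(name): a dict with "camera_matrix" (3x3 intrinsics, pixels), "extrinsics" (4x4, takes a point from camera to world coordinates). Camera axes: x right, y down, z forward; pixel columns grow to the right and rows downward; lengths in m; the calibration is good to about 2 mm. A picture is of the moment at which its call begins: read the wrist's pose just before it. calibration takes no time and is no camera call; for the wrist camera it gives the pose at the moment of the call.
- job_done(): hands the job in; it is judged then, once.
Trained networks look in the newest picture that a camera, given by its name, has taken for a name from the list of things; names that differ only in an ending like _2 or _b are one class to them, and where a whole thing is asked for, a point or a joint stands for the part that bears it (a point fixed in the world has none). Each returns a list of dicts, best first, with "score" (0 to 1); they miss things now and then, are a little off and sometimes report something else, mostly with a low value. They report only what shows in the picture. A call takes as long as a camera call. They do not tell look-alikes from the thing itself.
- boxes_of(query, camera): "rect" ([left, top, right, bottom] in pixels, round what is visible of it).
- regions_of(query, camera): "region" (420x560 bool, what is visible of it) and "rect" ([left, top, right, bottom] in pixels, round what is visible of it).
- spot_point(query, camera): "uv" ([column, row] in pixels: a listed point, or the origin of a listed thing).
The state is a dict: "t": time; "q": joint angles; "qd": joint speeds; "joint_efforts": joint torques, N m; "eef_pos": TCP position; "ee_rot": TCP orientation; "force": force on the tool from outside, world axes, zero at the start; "moment": the same for the moment, N m; "width": finger opening in m; "gripper_force": force on a finger pad.
Only numpy, scipy, OpenCV 4.12 (cv2) and the standard library are available. Lean on these libraries where they do the work, as an engineer would, in place of code of your own. Each camera call takes 0.05 s, during which the arm holds its last target. There are 200 camera calls.

## Working session

There is one attempt and no reset: what is moved stays moved. The work goes in short steps, Python scripts to look and compute and a tool call to move; the robot and the scene stay as the last step left them, time stands still between calls to the robot, and variables do not carry over. Pictures are saved under pics/ and viewed, at most 10 in all, crops included, and the job is handed in when it is done.

Besides the shell and the picture viewer there is one more tool, called as name(argument=value, ...) on one line, values as JSON. arm_command: Moves the arm, as the interface text tells. Shift numbers are shares of 25 cm and turn numbers shares of 180 degrees, none past 1 either way. Its arguments: {"type":"object","properties":{"commands":{"type":"array"},"claw":{"type":"number"},"grip_force":{"type":"number"}},"required":["commands"]}

```bash
mkdir -p pics; cat > h.py <<'E'
import numpy as np, cv2
from station import *
def w(cam,uv,z):
    c=calibration(cam);K=np.array(c["camera_matrix"]);T=np.array(c["extrinsics"])
    d=T[:3,:3]@np.linalg.inv(K)@np.array([uv[0],uv[1],1.]);o=T[:3,3]
    return o+d*(z-o[2])/d[2]
def save(cam,n):
    im=grab_frame(cam);cv2.imwrite(f"pics/{n}.png",im[:,:,::-1]);return im
E
python3 - <<'E'
from h import *
np.set_printoptions(precision=3,suppress=True)
a=save("top","t0");b=save("scene","s0")
cv2.imwrite("pics/a.png",cv2.resize(np.hstack([a,b])[:,:,::-1],(800,300)))
for q in ["fish_tin","tin_rack","espresso_cup","tea_light","salt_shaker","honey_jar"]:
    for r in boxes_of(q,"top"):print(q,round(r["score"],2),np.round(r["rect"]))
for q in ["fish_tin","mouth","stop","tin_rack"]:
    for r in spot_point(q,"top"):print(q,round(r["score"],2),np.round(r["uv"]),w("top",r["uv"],0.012 if q in("mouth","stop") else 0))
s=get_state();print(s["t"],s["eef_pos"],s["ee_rot"],s["force"]); print(calibration("top"))
E
```

```text
fish_tin 0.72 [157. 154. 180. 192.]
fish_tin 0.7 [246. 203. 281. 223.]
tin_rack 0.92 [330. 194. 376. 230.]
tin_rack 0.86 [184. 207. 220. 231.]
espresso_cup 0.71 [357. 283. 379. 305.]
tea_light 0.67 [373. 267. 384. 281.]
salt_shaker 0.76 [281. 139. 295. 160.]
salt_shaker 0.7 [246. 203. 276. 222.]
honey_jar 0.91 [238. 144. 262. 172.]
fish_tin 0.88 [168. 173.] [0.702 0.3   0.   ]
fish_tin 0.68 [262. 216.] [ 0.537 -0.011  0.   ]
mouth 0.76 [334. 213.] [ 0.534 -0.25   0.012]
mouth 0.63 [191. 217.] [0.543 0.222 0.012]
mouth 0.38 [366. 293.] [ 0.269 -0.333  0.012]
stop 0.81 [370. 213.] [ 0.526 -0.367  0.012]
stop 0.66 [215. 217.] [0.54  0.142 0.012]
tin_rack 0.7 [201. 223.] [0.525 0.189 0.   ]
tin_rack 0.68 [285. 151.] [ 0.761 -0.101  0.   ]
tin_rack 0.57 [351. 210.] [ 0.542 -0.308  0.   ]
0.6 [0.156 0.657 0.227] [-3.142  0.    -0.233] [0.041 0.187 0.406]
{'camera_matrix': array([[469.392,   0.   , 277.061],
       [  0.   , 469.392, 221.287],
       [  0.   ,   0.   ,   1.   ]]), 'extrinsics': array([[-0.048, -0.978,  0.203,  0.201],
       [-0.999,  0.048, -0.006, -0.052],
       [-0.004, -0.203, -0.979,  1.519],
       [ 0.   ,  0.   ,  0.   ,  1.   ]])}
```

View pics/t0.png

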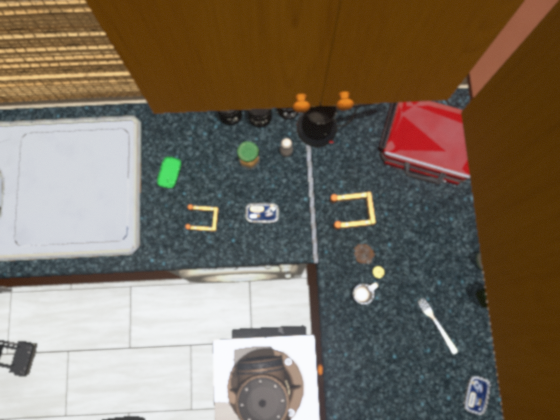

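The blue tin is at (262,213). The larger rack, at (330–376, 194–230), is the right one, and it opens to the left (+y). The green tin (168,173), the small rack (200,218) and the blue tin at (477,393) are decoys. I'll move over the area.

```bash
cat >> h.py <<'E'
from scipy.spatial.transform import Rotation as R
def rel(target,yaw=None):
    s=get_state();M=R.from_euler("xyz",s["ee_rot"]).as_matrix()
    d=M.T@(np.array(target)-s["eef_pos"])/0.25
    print("t",s["t"],"pos",np.round(s["eef_pos"],4),"yaw",round(s["ee_rot"][2],4),"rel",np.round(d,4),
      "" if yaw is None else ("twist",round(-((yaw-s["ee_rot"][2]+np.pi)%(2*np.pi)-np.pi)/np.pi,4)))
E
python3 - <<'E'
from h import *
rel([0.45,-0.12,0.30],-np.pi/2)
for p,z in [((334,197),.042),((338,224),.042),((262,213),.024),((246,203),.024)]:print(w("top",p,z))
E
```

```text
t 0.6 pos [0.1557 0.6568 0.2266] yaw -0.2327 rel [ 1.862   2.7517 -0.2937] ('twist', np.float64(0.4259))
[ 0.57941955 -0.2498662   0.042     ]
[ 0.48953622 -0.25616692  0.042     ]
[ 0.54177313 -0.01356001  0.024     ]
[0.5779627  0.03748709 0.024     ]
```

View pics/s0.png

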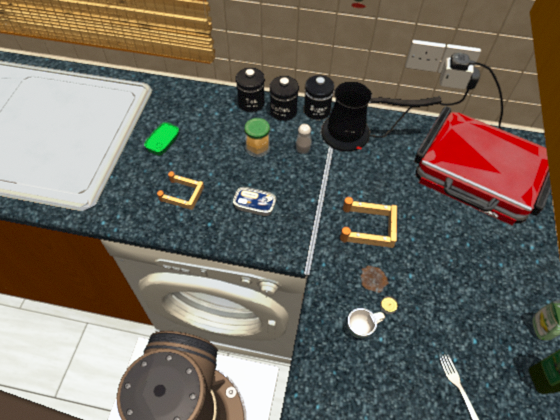

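arm_command(commands=[{"tx": 0.62, "ty": 0.92, "tz": -0.1}, {"tx": 0.62, "ty": 0.92, "tz": -0.1}, {"tx": 0.62, "ty": 0.92, "tz": -0.1}, {"tx": 0.62, "ty": 0.92, "tz": -0.1}, {"tx": 0.62, "ty": 0.92, "tz": -0.1}, {"tx": 0.62, "ty": 0.92, "tz": -0.1}, {"tx": 0.62, "ty": 0.92, "tz": -0.1}, {"tx": 0.62, "ty": 0.92, "tz": -0.1}], claw=0)

```text
invalid input
```

arm_command(commands=[{"tx": 0.62, "ty": 0.92, "tz": -0.1}, {"tx": 0.62, "ty": 0.92, "tz": -0.1}, {"tx": 0.62, "ty": 0.92, "tz": -0.1}, {"tx": 0.62, "ty": 0.92, "tz": -0.1}, {"tx": 0.62, "ty": 0.92, "tz": -0.1}, {"tx": 0.62, "ty": 0.92, "tz": -0.1}, {"tx": 0.62, "ty": 0.92, "tz": -0.1}, {"tx": 0.62, "ty": 0.92, "tz": -0.1}])

```text
invalid input
```

arm_command(commands=[{"tx": 0.62, "ty": 0.91, "tz": -0.1, "twist": 0.2}, {"tx": 0.62, "ty": 0.91, "tz": -0.1, "twist": 0.2}, {"tx": 0.62, "ty": 0.91, "tz": -0.1, "twist": 0.2}, {"tx": 0.62, "ty": 0.91, "tz": -0.1, "twist": 0.2}, {"tx": 0.62, "ty": 0.91, "tz": -0.1, "twist": 0.2}, {"tx": 0.62, "ty": 0.91, "tz": -0.1, "twist": 0.2}, {"tx": 0.62, "ty": 0.91, "tz": -0.1, "twist": 0.2}, {"tx": 0.62, "ty": 0.91, "tz": -0.1, "twist": 0.2}])

```text
t: 1.27
eef_pos: [0.2551, 0.3957, 0.2529]
ee_rot: [-3.14, 0.001, -0.863]
force: [-1.1, -0.4, -0.1]
width: 0.0877
gripper_force: 0.0
```

```bash
python3 - <<'E'
from h import *
rel([0.45,-0.12,0.30],-np.pi/2)
s=get_state();print(s["q"])
save("wrist","w0")
E
```

```text
t 1.2667 pos [0.2551 0.3957 0.2529] yaw -0.8632 rel [ 2.074   0.7478 -0.192 ] ('twist', np.float64(0.2252))
[ 1.41772131e+00 -3.90189396e-03 -3.77920468e-01 -1.40472458e-04
 -1.19486622e+00 -7.10100931e-01]
```

View pics/w0.png

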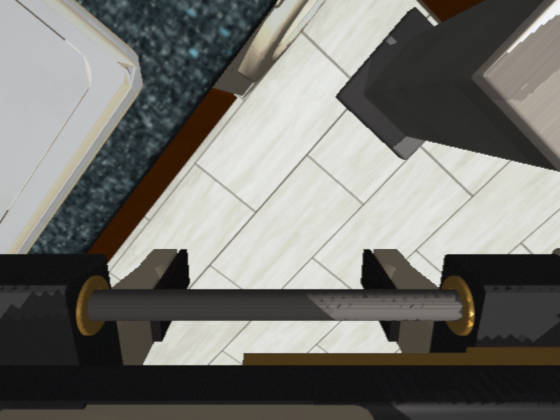

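arm_command(commands=[{"tx": 1, "ty": 0.36, "tz": -0.1, "twist": 0}, {"tx": 1, "ty": 0.36, "tz": -0.1, "twist": 0}, {"tx": 1, "ty": 0.36, "tz": -0.1, "twist": 0}, {"tx": 1, "ty": 0.36, "tz": -0.1, "twist": 0}, {"tx": 1, "ty": 0.36, "tz": -0.1, "twist": 0}, {"tx": 1, "ty": 0.36, "tz": -0.1, "twist": 0}, {"tx": 1, "ty": 0.36, "tz": -0.1, "twist": 0}, {"tx": 1, "ty": 0.36, "tz": -0.1, "twist": 0}], claw=0)

```text
t: 1.98
eef_pos: [0.3496, 0.1494, 0.2772]
ee_rot: [-3.14, -0.0, -0.864]
force: [0.1, 0.6, 0.2]
width: 0.0399
gripper_force: 0.0
```

arm_command(commands=[{"tx": 0.7, "ty": 0.25, "tz": -0.1, "twist": 0.225}, {"tx": 0.7, "ty": 0.25, "tz": -0.1, "twist": 0.225}, {"tx": 0.7, "ty": 0.25, "tz": -0.1, "twist": 0.225}, {"tx": 0.7, "ty": 0.25, "tz": -0.1, "twist": 0.225}, {"tx": 0.7, "ty": 0.25, "tz": -0.1, "twist": 0.225}, {"tx": 0.7, "ty": 0.25, "tz": -0.1, "twist": 0.225}, {"tx": 0.7, "ty": 0.25, "tz": -0.1, "twist": 0.225}, {"tx": 0.7, "ty": 0.25, "tz": -0.1, "twist": 0.225}])

```text
t: 2.65
eef_pos: [0.4156, -0.0216, 0.3013]
ee_rot: [3.141, -0.0, -1.566]
force: [-0.5, -1.5, -0.1]
width: 0.0003
gripper_force: 0.0
```

```bash
python3 - <<'E'
from h import *
rel([0.45,-0.12,0.30],-np.pi/2)
s=get_state();print(s["q"])
save("wrist","w1")
E
```

```text
t 2.65 pos [ 0.4156 -0.0216  0.3013] yaw -1.5655 rel [ 0.3942 -0.1353  0.005 ] ('twist', np.float64(0.0017))
[ 4.26766710e-01 -1.32174104e-01 -3.84647870e-01 -1.98296529e-04
 -1.31882626e+00 -4.21440804e-01]
```

View pics/w1.png

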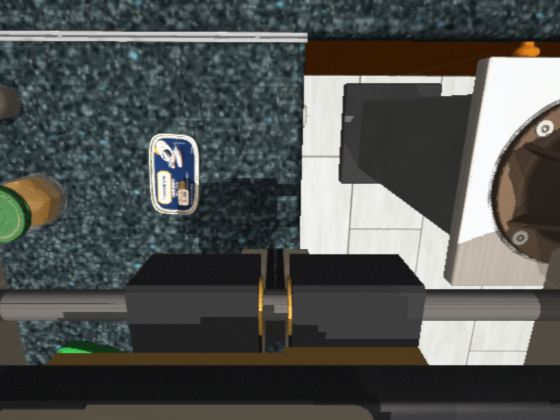

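The tin shows at (150–200, 133–215), almost lengthwise towards the rack. I'll measure it and then look at the rack.

```bash
cat >> h.py <<'E'
def rect(cam,q,z,pick):
    out=[]
    for r in regions_of(q,cam):
        m=r["region"].astype(np.uint8); c=cv2.findContours(m,0,1)[0]
        if not c: continue
        c=max(c,key=cv2.contourArea)[:,0,:].astype(float)
        P=np.array([w(cam,p,z)[:2] for p in c])
        (cx,cy),(a,b),_=R_=cv2.minAreaRect((P*1000).astype(np.float32))
        bx=cv2.boxPoints(R_);e=[bx[1]-bx[0],bx[2]-bx[1]];e=max(e,key=np.linalg.norm)
        ang=np.arctan2(e[1],e[0])%np.pi
        print(q,round(r["score"],2),"px",np.round(r["rect"]),"c",round(cx,1),round(cy,1),"size",round(a,1),round(b,1),"long axis deg",round(np.degrees(ang),2))
E
python3 - <<'E'
from h import *
rect("wrist","fish_tin",.024,0)
E
```

```text
fish_tin 0.93 px [150. 136. 198. 215.] c 545.8 -12.2 size 105.5 64.0 long axis deg 85.01
```

arm_command(commands=[{"tx": 0.5, "ty": -0.2, "tz": 0, "twist": 0}, {"tx": 0.5, "ty": -0.2, "tz": 0, "twist": 0}, {"tx": 0.5, "ty": -0.2, "tz": 0, "twist": 0}, {"tx": 0.5, "ty": -0.2, "tz": 0, "twist": 0}, {"tx": 0.5, "ty": -0.2, "tz": 0, "twist": 0}, {"tx": 0.5, "ty": -0.2, "tz": 0, "twist": 0}, {"tx": 0.5, "ty": -0.2, "tz": 0, "twist": 0}, {"tx": 0.5, "ty": -0.2, "tz": 0, "twist": 0}])

```text
t: 3.42
eef_pos: [0.4655, -0.1457, 0.3018]
ee_rot: [-3.141, 0.0, -1.566]
force: [-0.5, 1.1, 0.7]
width: 0.0007
gripper_force: 0.0
```

```bash
python3 - <<'E'
from h import *
save("wrist","w2")
rect("wrist","fish_tin",.024,0)
rect("wrist","tin_rack",.03,0)
for q in ["mouth","stop","tin_rack"]:
    for r in spot_point(q,"wrist"):print(q,round(r["score"],2),np.round(r["uv"]),w("wrist",r["uv"],0.012 if q!="tin_rack" else 0))
E
```

```text
fish_tin 0.96 px [194. 225. 239. 255.] c 545.7 -49.5 size 63.0 44.1 long axis deg 0.37
fish_tin 0.6 px [160.   1. 262.  94.] c 583.2 -287.7 size 30.0 99.5 long axis deg 90.3
fish_tin 0.24 px [  7. 182.  77. 226.] c 777.4 -96.8 size 101.0 42.2 long axis deg 18.55
tin_rack 0.9 px [158.   0. 260.  93.] c 581.1 -287.6 size 30.6 97.0 long axis deg 90.28
```

View pics/w2.png

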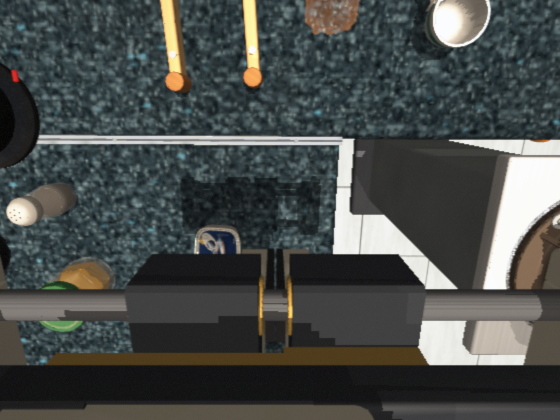

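The posts are at (175,82) and (253,77), but the rack's back is cut off, so I'll go 12 cm further to see all of it.

arm_command(commands=[{"tx": 0.5, "ty": -0.1, "tz": 0, "twist": 0}, {"tx": 0.5, "ty": -0.1, "tz": 0, "twist": 0}, {"tx": 0.5, "ty": -0.1, "tz": 0, "twist": 0}, {"tx": 0.5, "ty": -0.1, "tz": 0, "twist": 0}, {"tx": 0.5, "ty": -0.1, "tz": 0, "twist": 0}, {"tx": 0.5, "ty": -0.1, "tz": 0, "twist": 0}, {"tx": 0.5, "ty": -0.1, "tz": 0, "twist": 0}, {"tx": 0.5, "ty": -0.1, "tz": 0, "twist": 0}])

```text
t: 4.38
eef_pos: [0.491, -0.2709, 0.302]
ee_rot: [-3.141, -0.0, -1.567]
force: [-0.4, 0.1, 0.6]
width: 0.0004
gripper_force: 0.0
```

```bash
python3 - <<'E'
from h import *
im=save("wrist","w3")
rect("wrist","tin_rack",.03,0)
rect("wrist","espresso_cup",.03,0)
rect("wrist","tea_light",.015,0)
for q in ["mouth","stop","tin_rack"]:
    for r in spot_point(q,"wrist"):print(q,round(r["score"],2),np.round(r["uv"],1),w("wrist",r["uv"],0.012 if q!="tin_rack" else 0))
h=cv2.cvtColor(im,cv2.COLOR_RGB2HSV)
m=((h[...,0]<13)&(h[...,1]>170)&(h[...,2]>120)).astype(np.uint8)
n,l,st,ce=cv2.connectedComponentsWithStats(m)
for i in range(1,n):
    if st[i,4]>60:print(st[i],ce[i],w("wrist",ce[i],.042))
x=regions_of("tin_rack","wrist")[0]["rect"];x=[int(v) for v in x];a=max(x[1]-10,0);b=max(x[0]-20,0)
c=im[a:x[3]+15,b:x[2]+20];print("crop",b,a,c.shape)
cv2.imwrite("pics/w3c.png",cv2.resize(c[:,:,::-1],None,fx=4,fy=4,interpolation=2))
E
```

```text
tin_rack 0.66 px [183.  80. 280. 195.] c 542.1 -307.9 size 114.2 136.2 long axis deg 93.58
espresso_cup 0.72 px [431.  95. 491. 162.] c 268.2 -321.7 size 64.9 89.0 long axis deg 155.2
espresso_cup 0.63 px [ 89. 330. 131. 352.] c 735.6 -11.6 size 62.1 38.8 long axis deg 0.37
tea_light 0.58 px [382.  65. 417.  95.] c 338.1 -378.7 size 42.1 36.8 long axis deg 0.27
stop 0.57 [231.7  96.1] [ 0.54512177 -0.3607278   0.012     ]
[90  0 10 33 92] [93.76086957 16.95652174] [ 0.68989696 -0.44189525  0.042     ]
crop 163 70 (139, 136, 3)
```

View pics/w3c.png

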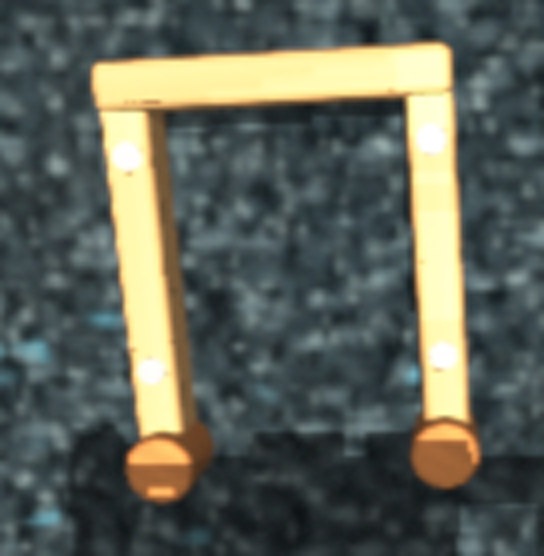

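The whole rack is in the crop: post tops at full-frame pixels (202.8,187) and (274.5,183.8), back rail corners at (186.6,86.4) and (275,81.4).

```bash
python3 - <<'E'
from h import *
f=lambda x,y,z:w("wrist",(x/4+163,y/4+70),z)
a=f(159,468,.042);b=f(446,455,.042);c=f(96,66,.036);d=f(447,45,.036)
print(a,b,c,d,np.linalg.norm(a-b),np.linalg.norm(c-d))
for p,q in((a,b),(c,d)):
    v=p-q;print("width dir deg",np.degrees(np.arctan2(v[1],v[0])))
m=(a+b)/2;n=(c+d)/2;v=m-n;print(m,n,np.linalg.norm(v[:2]),"axis deg",np.degrees(np.arctan2(v[1],v[0])))
e=f(450,95,.036)
rel([0.545,-0.012,0.3],0)
E
```

```text
[ 0.58117527 -0.25159105  0.042     ] [ 0.49111655 -0.2561329   0.042     ] [ 0.59409309 -0.37084079  0.036     ] [ 0.49127244 -0.37700967  0.036     ] 0.09017317457061966 0.10300554147476268
width dir deg 2.887100121534281
width dir deg 3.4334320290125593
[ 0.53614591 -0.25386197  0.042     ] [ 0.54268277 -0.37392523  0.036     ] 0.12024107319831957 axis deg 93.11640003864
t 4.7833 pos [ 0.4911 -0.2716  0.3017] yaw -1.5676 rel [-1.0379 -0.2191  0.0069] ('twist', np.float64(-0.499))
```

Post spacing measures 90.2 mm (90 expected) and the rack axis is at 93.1°. In the rack frame the tin is at x≈23 mm, y≈296 mm, skewed −8°. The plan is to push the rear end with nearly shut fingers along a gentle S-curve. First I go behind the tin.

arm_command(commands=[{"tx": -0.67, "ty": -0.12, "tz": 0, "twist": 0}, {"tx": -0.67, "ty": -0.12, "tz": 0, "twist": 0}, {"tx": -0.67, "ty": -0.12, "tz": 0, "twist": 0}, {"tx": -0.67, "ty": -0.12, "tz": 0, "twist": 0}, {"tx": -0.67, "ty": -0.12, "tz": 0, "twist": 0}, {"tx": -0.67, "ty": -0.12, "tz": 0, "twist": 0}, {"tx": -0.67, "ty": -0.12, "tz": 0, "twist": 0}, {"tx": -0.67, "ty": -0.12, "tz": 0, "twist": 0}], claw=0.14)

```text
t: 5.45
eef_pos: [0.5204, -0.1051, 0.3015]
ee_rot: [3.141, -0.0, -1.569]
force: [-0.5, -0.9, 0.6]
width: 0.0122
gripper_force: 0.0
```

arm_command(commands=[{"tx": -0.67, "ty": -0.12, "tz": 0.5, "twist": 0.03}, {"tx": -0.67, "ty": -0.12, "tz": 0.5, "twist": 0.03}, {"tx": -0.67, "ty": -0.12, "tz": 0.5, "twist": 0.03}, {"tx": -0.67, "ty": -0.12, "tz": 0.5, "twist": 0.03}, {"tx": -0.67, "ty": -0.12, "tz": 0.5, "twist": 0.03}, {"tx": -0.67, "ty": -0.12, "tz": 0.5, "twist": 0.03}, {"tx": -0.67, "ty": -0.12, "tz": 0.5, "twist": 0.03}, {"tx": -0.67, "ty": -0.12, "tz": 0.5, "twist": 0.03}])

```text
t: 6.12
eef_pos: [0.5504, 0.0622, 0.1766]
ee_rot: [3.141, -0.001, -1.663]
force: [0.2, 0.3, 0.7]
width: 0.012
gripper_force: 0.0
```

```bash
cat >> h.py <<'E'
M0=np.array([.5361,-.2539]);AX=np.radians(93.1);U=np.array([np.cos(AX),np.sin(AX)]);V=np.array([U[1],-U[0]])
def torack(p): d=np.array(p[:2])-M0; return 1000*d@V,55+1000*d@U
E
python3 - <<'E'
from h import *
grab_frame("wrist");rect("wrist","fish_tin",.024,0)
rel([0.5525,0.0645,0.006],np.radians(-95));print(get_state()["width"])
E
```

```text
fish_tin 0.77 px [236.  45. 306. 168.] c 546.7 -13.2 size 105.1 63.2 long axis deg 86.69
t 6.2167 pos [0.5507 0.0619 0.1776] yaw -1.6639 rel [-0.0106 -0.0053  0.6864] ('twist', np.float64(-0.0019))
0.012100013890681025
```

arm_command(commands=[{"tx": 0, "ty": 0, "tz": 0.12, "twist": -0.011}, {"tx": 0, "ty": 0, "tz": 0.26, "twist": -0.011}, {"tx": 0, "ty": 0, "tz": 0.4, "twist": -0.011}, {"tx": 0, "ty": 0, "tz": 0.52, "twist": -0.011}, {"tx": 0, "ty": 0, "tz": 0.6, "twist": -0.011}, {"tx": 0, "ty": 0, "tz": 0.65, "twist": -0.011}, {"tx": 0, "ty": 0, "tz": 0.68, "twist": -0.011}, {"tx": 0, "ty": 0, "tz": 0.68, "twist": -0.011}])

```text
t: 6.88
eef_pos: [0.5499, 0.0621, 0.006]
ee_rot: [3.141, -0.001, -1.629]
force: [0.3, -0.1, -0.0]
width: 0.012
gripper_force: 0.0
```

```bash
cat > plan.py <<'E'
from h import *
def plan(c,deg,ys,yend=130):
    """c tin centre world (mm), deg long axis; ys: list of rack y for tin centre -> per row tx,ty,twist from current pose"""
    x0,y0=torack(np.array(c)/1000);m0=np.tan(AX-np.radians(deg));L=y0-yend
    print("tin rack x,y,slope",x0,y0,m0)
    b=m0*L-2*x0;a=x0-b
    s=get_state();yaw0=s["ee_rot"][2];M=R.from_euler("xyz",s["ee_rot"]).as_matrix()
    for y in ys:
        t=max((y-yend)/L,0);x=a*t*t+b*t**3;m=(2*a*t+3*b*t*t)/L
        ang=AX-np.arctan(m);d=np.array([np.cos(ang),np.sin(ang)])
        P=M0+V*x/1000+U*(y-55)/1000+d*.0595
        r=M.T@np.append(P-s["eef_pos"][:2],0)/.25
        print(y,"e",round(x,1),"tx %.3f ty %.3f tw %.4f"%(r[0],r[1],-(ang-np.pi-yaw0)/np.pi))
E
python3 - <<'E'
from plan import *
s=get_state();print(s["t"],s["eef_pos"],s["ee_rot"],s["force"])
plan((546.7,-13.2),86.7,[295,285,275,265,255,245,235,225,215,205,195])
save("wrist","w4")
E
```

```text
6.8833 [0.54986194 0.06206243 0.00596043] [ 3.14065257e+00 -5.05664277e-04 -1.62927826e+00] [ 0.31109748 -0.14859883 -0.01110045]
tin rack x,y,slope 23.60125899089329 294.77454112988056 0.11216797207589435
295 e 23.6 tx 0.062 ty -0.005 tw -0.0005
285 e 22.4 tx 0.103 ty -0.010 tw 0.0068
275 e 20.9 tx 0.143 ty -0.013 tw 0.0128
265 e 19.3 tx 0.184 ty -0.014 tw 0.0175
255 e 17.6 tx 0.225 ty -0.015 tw 0.0211
245 e 15.7 tx 0.265 ty -0.014 tw 0.0235
235 e 13.8 tx 0.306 ty -0.011 tw 0.0247
225 e 11.9 tx 0.347 ty -0.008 tw 0.0246
215 e 10.0 tx 0.387 ty -0.004 tw 0.0235
205 e 8.1 tx 0.428 ty 0.000 tw 0.0211
195 e 6.4 tx 0.468 ty 0.006 tw 0.0175
```

View pics/w4.png

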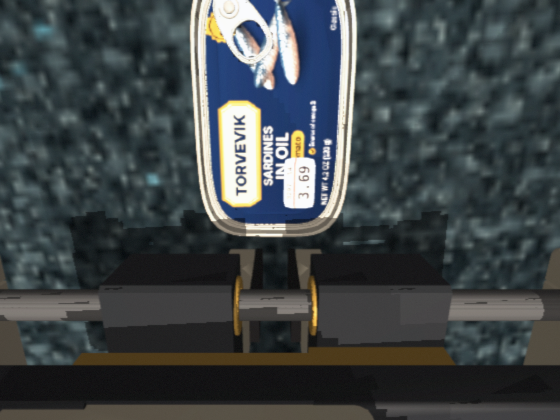

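The tin is centred ahead of the fingers, with its rear end at row 235. I start the push.

arm_command(commands=[{"tx": 0.04, "ty": -0.005, "tz": 0, "twist": 0}, {"tx": 0.06, "ty": -0.006, "tz": 0, "twist": 0}, {"tx": 0.085, "ty": -0.008, "tz": 0, "twist": 0.004}, {"tx": 0.11, "ty": -0.01, "tz": 0, "twist": 0.008}, {"tx": 0.14, "ty": -0.013, "tz": 0, "twist": 0.0125}, {"tx": 0.17, "ty": -0.014, "tz": 0, "twist": 0.016}, {"tx": 0.2, "ty": -0.0145, "tz": 0, "twist": 0.019}, {"tx": 0.225, "ty": -0.015, "tz": 0, "twist": 0.021}])

```text
t: 7.6
eef_pos: [0.5507, 0.0061, 0.0067]
ee_rot: [-3.141, 0.0, -1.695]
force: [0.2, 3.6, 2.0]
width: 0.0121
gripper_force: 1.6
```

```bash
python3 - <<'E'
from plan import *
s=get_state();print(s["t"],s["eef_pos"],s["ee_rot"],s["force"])
grab_frame("wrist");rect("wrist","fish_tin",.024,0)
grab_frame("top");rect("top","fish_tin",.024,0)
E
```

```text
7.6 [0.55072828 0.00613322 0.00674804] [-3.14122399e+00  2.23517895e-04 -1.69475065e+00] [0.1682081  3.64814689 2.02114104]
fish_tin 0.83 px [200.   4. 358. 267.] c 540.0 -55.3 size 104.7 62.8 long axis deg 82.87
fish_tin 0.9 px [154. 157. 181. 186.] c 695.8 289.7 size 63.3 102.4 long axis deg 162.2
fish_tin 0.69 px [237. 142. 260. 157.] c 767.1 21.6 size 65.1 38.0 long axis deg 83.39
fish_tin 0.67 px [266. 204. 291. 225.] c 537.4 -68.8 size 78.6 63.6 long axis deg 86.89
```

```bash
python3 - <<'E'
s=open('plan.py').read()
s=s.replace("    for y in ys:","    h=lambda a:np.array([[np.cos(a),-np.sin(a)],[np.sin(a),np.cos(a)]])\n    off=h(-np.radians(deg))@(s['eef_pos'][:2]-np.array(c)/1000);print('off',off)\n    for y in ys:")
s=s.replace("d*.0595","h(ang)@off")
open('plan.py','w').write(s)
E
python3 - <<'E'
from plan import *
plan((540.0,-55.3),82.9,[250,240,230,220,210,200,190,180,170,160,150,140,130,120],130)
E
```

```text
tin rack x,y,slope 14.634345273048595 253.09847535614506 0.17992839927925927
off [ 0.06216162 -0.0020716 ]
250 e 14.1 tx 0.013 ty 0.000 tw 0.0000
240 e 12.3 tx 0.053 ty 0.001 tw -0.0007
230 e 10.5 tx 0.094 ty 0.002 tw -0.0022
220 e 8.8 tx 0.134 ty 0.003 tw -0.0043
210 e 7.2 tx 0.175 ty 0.004 tw -0.0072
200 e 5.7 tx 0.215 ty 0.006 tw -0.0108
190 e 4.3 tx 0.256 ty 0.008 tw -0.0151
180 e 3.1 tx 0.296 ty 0.009 tw -0.0201
170 e 2.1 tx 0.336 ty 0.011 tw -0.0259
160 e 1.2 tx 0.376 ty 0.013 tw -0.0325
150 e 0.5 tx 0.417 ty 0.014 tw -0.0398
140 e 0.1 tx 0.457 ty 0.014 tw -0.0478
130 e 0.0 tx 0.497 ty 0.015 tw -0.0566
120 e 0.0 tx 0.537 ty 0.008 tw -0.0566
```

arm_command(commands=[{"tx": 0.013, "ty": 0, "tz": 0, "twist": 0}, {"tx": 0.035, "ty": 0, "tz": 0, "twist": 0}, {"tx": 0.065, "ty": 0.001, "tz": 0, "twist": -0.001}, {"tx": 0.095, "ty": 0.002, "tz": 0, "twist": -0.002}, {"tx": 0.125, "ty": 0.003, "tz": 0, "twist": -0.004}, {"tx": 0.155, "ty": 0.004, "tz": 0, "twist": -0.006}, {"tx": 0.185, "ty": 0.005, "tz": 0, "twist": -0.008}, {"tx": 0.215, "ty": 0.006, "tz": 0, "twist": -0.011}])

```text
t: 8.47
eef_pos: [0.5423, -0.0472, 0.0065]
ee_rot: [3.141, -0.0, -1.659]
force: [0.2, 0.5, -0.7]
width: 0.0123
gripper_force: 0.4
```

```bash
python3 - <<'E'
from plan import *
s=get_state();print(s["t"],s["eef_pos"],s["ee_rot"],s["force"])
grab_frame("wrist");rect("wrist","fish_tin",.024,0)
E
```

```text
8.4667 [ 0.5422838  -0.04717741  0.00654436] [ 3.14145180e+00 -3.25689081e-05 -1.65864355e+00] [ 0.15976179  0.50613958 -0.74287563]
fish_tin 0.93 px [198.   6. 357. 266.] c 535.1 -108.4 size 105.6 63.8 long axis deg 84.44
```

```bash
python3 - <<'E'
from plan import *
plan((535.1,-108.4),84.7,[195,185,175,165,155,145,135,128],125)
im=save("wrist","w5")
E
```

```text
tin rack x,y,slope 6.86993061895858 200.34116434544862 0.14766715260789265
off [ 0.06124035 -0.00134223]
195 e 6.1 tx 0.022 ty 0.001 tw -0.0000
185 e 4.7 tx 0.062 ty 0.003 tw -0.0030
175 e 3.4 tx 0.102 ty 0.006 tw -0.0072
165 e 2.3 tx 0.142 ty 0.008 tw -0.0125
155 e 1.3 tx 0.183 ty 0.011 tw -0.0190
145 e 0.6 tx 0.223 ty 0.015 tw -0.0267
135 e 0.2 tx 0.263 ty 0.017 tw -0.0355
128 e 0.0 tx 0.292 ty 0.019 tw -0.0424
```

View pics/w5.png

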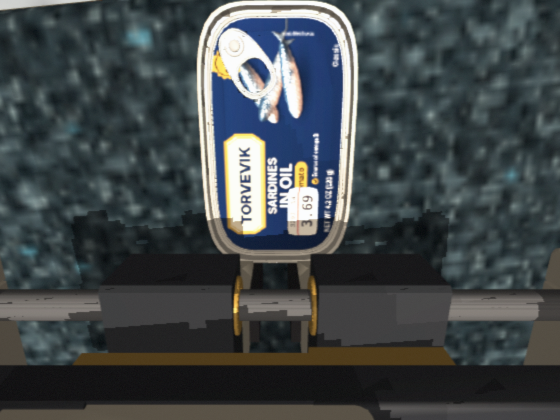

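The fingers bear squarely on the tin's rear end and tracking is good. Continuing to just before the posts.

arm_command(commands=[{"tx": 0.02, "ty": 0.001, "tz": 0, "twist": 0}, {"tx": 0.05, "ty": 0.002, "tz": 0, "twist": -0.002}, {"tx": 0.085, "ty": 0.005, "tz": 0, "twist": -0.005}, {"tx": 0.12, "ty": 0.007, "tz": 0, "twist": -0.0095}, {"tx": 0.155, "ty": 0.009, "tz": 0, "twist": -0.0145}, {"tx": 0.19, "ty": 0.0115, "tz": 0, "twist": -0.02}, {"tx": 0.223, "ty": 0.015, "tz": 0, "twist": -0.0267}, {"tx": 0.25, "ty": 0.0165, "tz": 0, "twist": -0.033}])

```text
t: 9.28
eef_pos: [0.5328, -0.1087, 0.0066]
ee_rot: [-3.141, 0.0, -1.554]
force: [-0.2, 1.5, 1.6]
width: 0.0122
gripper_force: 0.9
```

```bash
python3 - <<'E'
from plan import *
s=get_state();print(s["t"],s["eef_pos"],s["ee_rot"],s["force"])
im=save("wrist","w6");rect("wrist","fish_tin",.024,0)
E
```

```text
9.2833 [ 0.53284625 -0.10874815  0.00664785] [-3.14139189e+00  1.46090655e-04 -1.55398203e+00] [-0.20473427  1.5334981   1.62654555]
fish_tin 0.63 px [199.   7. 356. 266.] c 531.6 -170.3 size 62.9 104.6 long axis deg 90.85
```

View pics/w6.png

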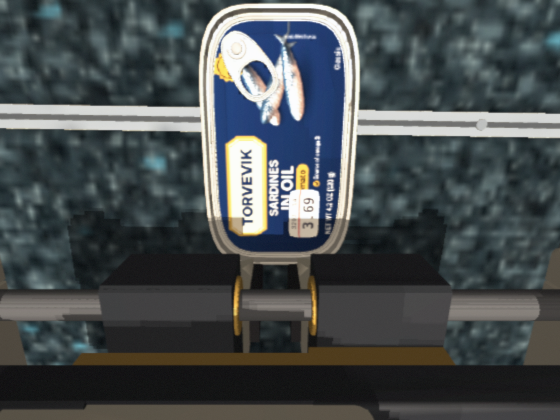

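```bash
python3 - <<'E'
from plan import *
plan((531.6,-170.3),90.9,[135,130,125,120,115,110,105],115)
E
```

```text
tin rack x,y,slope 0.02757374905930541 138.7210202977028 0.038416124982812126
off [ 0.06123181 -0.00201587]
135 e -0.1 tx 0.015 ty 0.005 tw -0.0066
130 e -0.1 tx 0.035 ty 0.009 tw -0.0126
125 e -0.1 tx 0.055 ty 0.010 tw -0.0156
120 e -0.0 tx 0.075 ty 0.009 tw -0.0155
115 e 0.0 tx 0.095 ty 0.006 tw -0.0124
110 e 0.0 tx 0.115 ty 0.005 tw -0.0124
105 e 0.0 tx 0.135 ty 0.004 tw -0.0124
```

arm_command(commands=[{"tx": 0.01, "ty": 0.001, "tz": 0, "twist": -0.001}, {"tx": 0.025, "ty": 0.003, "tz": 0, "twist": -0.004}, {"tx": 0.04, "ty": 0.005, "tz": 0, "twist": -0.007}, {"tx": 0.055, "ty": 0.006, "tz": 0, "twist": -0.01}, {"tx": 0.07, "ty": 0.0065, "tz": 0, "twist": -0.012}, {"tx": 0.085, "ty": 0.006, "tz": 0, "twist": -0.0124}, {"tx": 0.1, "ty": 0.006, "tz": 0, "twist": -0.0124}, {"tx": 0.108, "ty": 0.005, "tz": 0, "twist": -0.0124}])

```text
t: 10.05
eef_pos: [0.5321, -0.1357, 0.0066]
ee_rot: [3.142, -0.0, -1.517]
force: [0.0, 2.5, 0.3]
width: 0.0124
gripper_force: 0.9
```

```bash
python3 - <<'E'
from plan import *
s=get_state();print(s["t"],s["eef_pos"],s["ee_rot"],s["force"])
im=save("wrist","w7");rect("wrist","fish_tin",.024,0)
t=save("top","t7");cv2.imwrite("pics/t7c.png",cv2.resize(np.ascontiguousarray(t[180:250,270:390,::-1]),None,fx=6,fy=6,interpolation=2))
plan((532,-197),93.1,[110,100,90,80,70,60,50],115)
E
```

```text
10.05 [ 0.53210132 -0.13565147  0.00655497] [ 3.14157438e+00 -5.28559148e-06 -1.51677192e+00] [7.54082751e-04 2.52689582e+00 2.60204073e-01]
fish_tin 0.63 px [110.   0. 444.  40.] c 581.5 -242.2 size 29.2 11.6 long axis deg 3.1
fish_tin 0.61 px [197.   3. 359. 264.] c 533.4 -196.7 size 62.9 105.1 long axis deg 93.01
tin rack x,y,slope -1.0169158895037516 112.03845967479903 0.0
off [ 0.06139348 -0.00335524]
110 e 1.1 tx 0.147 ty 0.226 tw -0.3741
100 e 186.0 tx 0.274 ty -0.490 tw -0.4926
90 e 1006.0 tx 0.318 ty -3.769 tw -0.4976
80 e 2931.0 tx 0.357 ty -11.469 tw -0.4988
70 e 6430.7 tx 0.395 ty -25.468 tw -0.4993
60 e 11975.0 tx 0.432 ty -47.645 tw -0.4996
50 e 20033.6 tx 0.466 ty -79.879 tw -0.4997
```

View pics/t7c.png

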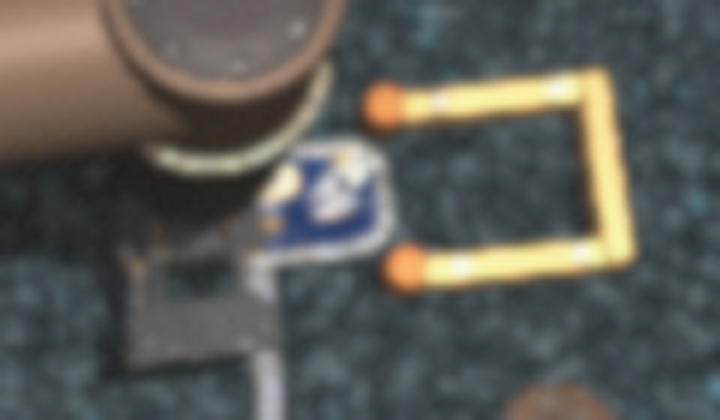

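The top view shows the nose at the gap and roughly central between the posts at crop (387,105) and (405,268). I'll check this numerically in the wrist frame.

```bash
python3 - <<'E'
from plan import *
im=cv2.imread("pics/w7.png")
h=cv2.cvtColor(im,cv2.COLOR_BGR2HSV)
m=((h[...,0]<22)&(h[...,1]>120)&(h[...,2]>60)).astype(np.uint8);m[80:]=0
n,l,st,ce=cv2.connectedComponentsWithStats(m)
for i in range(1,n):
    if st[i,4]>60:
        print(st[i],ce[i])
        ys,xs=np.nonzero(l==i)
        for k in (xs.argmin(),xs.argmax()):
            for z in(0,.042):print((xs[k],ys[k]),z,np.round(torack(w("wrist",(xs[k],ys[k]),z)),1))
print("tin",torack((.5334,-.1967)))
E
```

```text
[ 115    0   81   36 1922] [162.60353798  13.58012487]
(np.int64(115), np.int64(0)) 0 [70.1 52.3]
(np.int64(115), np.int64(0)) 0.042 [52.7 63.3]
(np.int64(195), np.int64(6)) 0 [36.1 54.6]
(np.int64(195), np.int64(6)) 0.042 [27.3 65. ]
[ 359    0   83   36 1915] [392.66109661  13.34516971]
(np.int64(359), np.int64(7)) 0 [-34.4  55. ]
(np.int64(359), np.int64(7)) 0.042 [-25.2  65.3]
(np.int64(441), np.int64(0)) 0 [-69.2  52.3]
(np.int64(441), np.int64(0)) 0.042 [-51.2  63.3]
tin (np.float64(0.39725909284833416), np.float64(112.26231033771822))
```

The gap midpoint is at x≈+0.85 mm and the tin at +0.4 mm, aligned. I push straight in.

arm_command(commands=[{"tx": 0.02, "ty": 0, "tz": 0, "twist": 0}, {"tx": 0.045, "ty": 0, "tz": 0, "twist": 0}, {"tx": 0.07, "ty": 0, "tz": 0, "twist": 0}, {"tx": 0.095, "ty": 0, "tz": 0, "twist": 0}, {"tx": 0.12, "ty": 0, "tz": 0, "twist": 0}, {"tx": 0.145, "ty": 0, "tz": 0, "twist": 0}, {"tx": 0.17, "ty": 0, "tz": 0, "twist": 0}, {"tx": 0.19, "ty": 0, "tz": 0, "twist": 0}])

```text
t: 10.87
eef_pos: [0.5347, -0.1834, 0.0065]
ee_rot: [3.142, -0.0, -1.517]
force: [-0.6, 0.7, 0.9]
width: 0.012
gripper_force: 0.6
```

```bash
python3 - <<'E'
from plan import *
s=get_state();print(s["t"],s["eef_pos"],s["ee_rot"],s["force"],torack(s["eef_pos"]))
grab_frame("wrist");rect("wrist","fish_tin",.024,0)
E
```

```text
10.8667 [ 0.53465673 -0.18344795  0.0065252 ] [ 3.14153113e+00 -8.52543316e-06 -1.51685929e+00] [-0.6048481   0.74947212  0.8889163 ] (np.float64(2.368803043659773), np.float64(125.42700526683267))
fish_tin 0.9 px [199.   2. 358. 268.] c 536.1 -245.0 size 63.6 104.9 long axis deg 93.12
```

arm_command(commands=[{"tx": 0.02, "ty": 0, "tz": 0, "twist": 0}, {"tx": 0.05, "ty": 0, "tz": 0, "twist": 0}, {"tx": 0.08, "ty": 0, "tz": 0, "twist": 0}, {"tx": 0.11, "ty": 0, "tz": 0, "twist": 0}, {"tx": 0.14, "ty": 0, "tz": 0, "twist": 0}, {"tx": 0.17, "ty": 0, "tz": 0, "twist": 0}, {"tx": 0.2, "ty": 0, "tz": 0, "twist": 0}, {"tx": 0.225, "ty": 0, "tz": 0, "twist": 0}])

```text
t: 11.63
eef_pos: [0.5377, -0.2397, 0.0066]
ee_rot: [-3.142, -0.0, -1.517]
force: [-0.8, 1.3, 0.2]
width: 0.0124
gripper_force: 0.7
```

```bash
python3 - <<'E'
from plan import *
s=get_state();print(s["t"],s["eef_pos"],s["ee_rot"],s["force"],torack(s["eef_pos"]))
grab_frame("wrist");rect("wrist","fish_tin",.024,0)
E
```

```text
11.6333 [ 0.53773196 -0.23971678  0.00655137] [-3.14158713e+00 -6.76479465e-06 -1.51679180e+00] [-0.81998863  1.32672461  0.21320653] (np.float64(2.396584730148079), np.float64(69.07421144017528))
fish_tin 0.9 px [198.   3. 358. 268.] c 539.2 -301.1 size 63.6 105.4 long axis deg 93.42
```

arm_command(commands=[{"tx": 0.006, "ty": 0, "tz": 0, "twist": 0}, {"tx": 0.012, "ty": 0, "tz": 0, "twist": 0}, {"tx": 0.018, "ty": 0, "tz": 0, "twist": 0}, {"tx": 0.022, "ty": 0, "tz": 0, "twist": 0}, {"tx": 0.026, "ty": 0, "tz": 0, "twist": 0}, {"tx": 0.03, "ty": 0, "tz": 0, "twist": 0}, {"tx": 0.034, "ty": 0, "tz": 0, "twist": 0}, {"tx": 0.034, "ty": 0, "tz": 0, "twist": 0}])

```text
t: 12.4
eef_pos: [0.5382, -0.2474, 0.0065]
ee_rot: [3.142, -0.0, -1.516]
force: [0.1, 0.4, -0.2]
width: 0.0125
gripper_force: 0.2
```

arm_command(commands=[{"tx": 0.001, "ty": 0, "tz": 0, "twist": 0}, {"tx": 0.002, "ty": 0, "tz": 0, "twist": 0}, {"tx": 0.003, "ty": 0, "tz": 0, "twist": 0}, {"tx": 0.004, "ty": 0, "tz": 0, "twist": 0}, {"tx": 0.005, "ty": 0, "tz": 0, "twist": 0}, {"tx": 0.006, "ty": 0, "tz": 0, "twist": 0}, {"tx": 0.007, "ty": 0, "tz": 0, "twist": 0}, {"tx": 0.007, "ty": 0, "tz": 0, "twist": 0}])

```text
t: 13.07
eef_pos: [0.5383, -0.249, 0.0066]
ee_rot: [3.142, 0.0, -1.517]
force: [-0.7, 1.7, -0.4]
width: 0.0125
gripper_force: 0.6
```

arm_command(commands=[{"tx": 0.001, "ty": 0, "tz": 0, "twist": 0}, {"tx": 0.002, "ty": 0, "tz": 0, "twist": 0}, {"tx": 0.003, "ty": 0, "tz": 0, "twist": 0}, {"tx": 0.004, "ty": 0, "tz": 0, "twist": 0}, {"tx": 0.005, "ty": 0, "tz": 0, "twist": 0}, {"tx": 0.006, "ty": 0, "tz": 0, "twist": 0}, {"tx": 0.006, "ty": 0, "tz": 0, "twist": 0}, {"tx": 0.006, "ty": 0, "tz": 0, "twist": 0}])

```text
t: 13.73
eef_pos: [0.5382, -0.2494, 0.0065]
ee_rot: [3.141, 0.001, -1.517]
force: [-1.5, 9.4, 2.5]
width: 0.012
gripper_force: 4.9
```

arm_command(commands=[{"tx": 0.001, "ty": 0, "tz": 0, "twist": 0}, {"tx": 0.002, "ty": 0, "tz": 0, "twist": 0}, {"tx": 0.003, "ty": 0, "tz": 0, "twist": 0}, {"tx": 0.004, "ty": 0, "tz": 0, "twist": 0}, {"tx": 0.005, "ty": 0, "tz": 0, "twist": 0}, {"tx": 0.005, "ty": 0, "tz": 0, "twist": 0}, {"tx": 0.005, "ty": 0, "tz": 0, "twist": 0}, {"tx": 0.005, "ty": 0, "tz": 0, "twist": 0}])

```text
t: 14.4
eef_pos: [0.5382, -0.2496, 0.0065]
ee_rot: [3.141, 0.002, -1.516]
force: [-1.3, 16.4, 3.4]
width: 0.0123
gripper_force: 8.4
```

Contact with the back rail shows as the force rising to 16 N with no further travel. Backing off and lifting to check.

arm_command(commands=[{"tx": -0.01, "ty": 0, "tz": 0, "twist": 0}, {"tx": -0.03, "ty": 0, "tz": 0, "twist": 0}, {"tx": -0.06, "ty": 0, "tz": 0, "twist": 0}, {"tx": -0.1, "ty": 0, "tz": 0, "twist": 0}, {"tx": -0.15, "ty": 0, "tz": 0, "twist": 0}, {"tx": -0.2, "ty": 0, "tz": 0, "twist": 0}, {"tx": -0.25, "ty": 0, "tz": -0.1, "twist": 0}, {"tx": -0.25, "ty": 0, "tz": -0.2, "twist": 0}])

```text
t: 15.07
eef_pos: [0.5334, -0.1868, 0.0557]
ee_rot: [3.138, 0.001, -1.515]
force: [1.0, 0.4, 0.0]
width: 0.0122
gripper_force: 0.0
```

arm_command(commands=[{"tx": 0, "ty": 0, "tz": -0.15, "twist": 0}, {"tx": 0, "ty": 0, "tz": -0.3, "twist": 0}, {"tx": 0, "ty": 0, "tz": -0.45, "twist": 0}, {"tx": 0, "ty": 0, "tz": -0.6, "twist": 0}, {"tx": 0, "ty": 0, "tz": -0.75, "twist": 0}, {"tx": 0, "ty": 0, "tz": -0.9, "twist": 0}, {"tx": 0, "ty": 0, "tz": -0.9, "twist": 0}, {"tx": 0, "ty": 0, "tz": -0.9, "twist": 0}])

```text
t: 15.73
eef_pos: [0.5361, -0.1885, 0.2842]
ee_rot: [-3.136, -0.001, -1.516]
force: [-0.3, 1.3, -0.5]
width: 0.0126
gripper_force: 0.0
```

```bash
python3 - <<'E'
from plan import *
s=get_state();print(s["t"],s["eef_pos"],s["force"])
im=save("wrist","w9");rect("wrist","fish_tin",.024,0);rect("wrist","tin_rack",.03,0)
for r in spot_point("stop","wrist")+spot_point("mouth","wrist"):print(r["uv"],torack(w("wrist",r["uv"],.012)))
for r in regions_of("fish_tin","wrist"):
    ys,xs=np.nonzero(r["region"]);k=ys.argmin();print(r["rect"],"nose",torack(w("wrist",(xs[ys==ys.min()].mean(),ys.min()),.024)))
E
```

```text
15.7333 [ 0.53608622 -0.18848738  0.28424104] [-0.33104087  1.28604543 -0.47623339]
fish_tin 0.97 px [250.  16. 304. 113.] c 537.5 -308.9 size 63.0 101.7 long axis deg 92.79
tin_rack 0.74 px [226.   0. 328. 129.] c 536.9 -307.5 size 112.6 131.9 long axis deg 93.18
[278.7, 19.6] (np.float64(-3.3707609675464063), np.float64(-50.214366827288146))
[501.4, 66.4] (np.float64(-262.0806654957153), np.float64(-1.9366725682223773))
[250.1, 16.5, 303.9, 113.1] nose (np.float64(-19.118237995152782), np.float64(-51.34190742455149))
```

```bash
python3 -c "
from station import *
print(job_done())"
```

```text
the job is handed in; nothing more can be done
None
```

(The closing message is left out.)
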